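# Push a parts box down a freshly glued feed lane

## Task

Push the blue compartment box with the clear lid along the feed lane, between the two yellow guide rails, until its leading end is up against the rubber buffers of the end stop, then take the gripper away. The rails have only just been glued down, so neither the box nor the gripper may touch either of them. Only push the box: keep it flat on the deck, do not lift it, and leave the loose motor parts beside the lane where they are.

Things in the scene. Friction and masses are not known exactly. Their poses are not given: they have to be found in the camera images.
- lane: Feed lane fixed to the bench: grey metal deck plate 460 x 170 mm, top at z = 6 mm. Origin on the bench (underside of the deck) on the centre line; +x is the direction of travel (roughly to the robot's right, yaw -90 deg +-20 deg), z up. The deck runs from x = -235 to +225 mm; it is open up to x = +30 mm, and the rails stand from x = +30 to +205 mm.
- rail_near: Yellow guide rail on the robot's side of the lane (lane -y): 175 x 12 mm, 14 mm high, its top 20 mm above the bench. Same origin and axes as the lane; its inner face is at lane y = -63 mm. Touching it (more than 0.1 N) fails.
- rail_far: Yellow guide rail on the far side (lane +y), same size, inner face at lane y = +63 mm. Same origin and axes as the lane. The clear width between the rails is 126 mm. Touching it (more than 0.1 N) fails.
- lane_mouth (a point): Point on the deck top on the centre line where the rails begin (lane x = +30 mm); axes as the lane.
- lane_stop (a point): Point on the deck top on the centre line, in the plane of the faces of the two rubber buffers of the fixed dark end stop (lane x = +200 mm); axes as the lane. The end stop is 100 mm wide, its top 34 mm above the bench; the buffers are 18 mm across, at lane y = +-32 mm, centred 21 mm above the bench.
- parts_box: Loose blue compartment box, clear lid fixed shut, 0.35 to 0.7 kg. Walls 100 mm wide (box x -49 to +51 mm), 170 mm long (box y -85 to +85 mm), 36 mm high. End walls upright and flat from 0 to 32 mm above the underside, lid edge above. A lid tab stands 6 mm out from the middle of the -x side, higher than the rails. Origin: centre of the underside. The -y end leads, towards the stop.
- box_lead (a point): Middle of the lower edge of the box's leading end (box -y end); axes as the box. The box starts on the open deck, the long side along the lane within about 0.06 rad and its middle within about 6 mm of the centre line.
- box_rear (a point): Middle of the lower edge of the box's rear end, the end to push on (box +y end); axes as the box. It starts about 165 mm before the lane's origin and ends 30 mm after it.
- motor_can: Loose bare metal motor can, open tube 62 mm across, 60 mm high, standing on the bench beside the lane; origin at the centre of its underside. Bystander.
- solder_reel: Loose reel of solder wire, 54 mm across, 42 mm high, standing on the bench beside the lane; origin at the centre of its underside. Bystander.
- stator_ring: Loose wound stator ring with copper-coloured coils, 58 mm across, 23 mm high, on the bench beside the lane; origin at the centre of its underside. Bystander.
Mind the look-alikes: they are no part of the job. Of the things that look like the parts_box, the smaller one is meant.

How it is judged:
On the way:
1. the box's leading end is at least 50 mm in between the rails, the box flat on the deck (x of box_lead in the frame of lane_mouth above 0.05 m and height (world z) of parts_box below 0.012 m and angle between the y axis of parts_box and the x axis of lane, either way round below 0.15 rad), for 0.05 s.
At the end, for the whole second after the job is handed in: The middle of the box's leading end is within 5 mm of the buffer faces, the box lies flat on the deck between the rails (both ends within 12.5 mm of the centre line, along the lane within 0.1 rad) and is at rest; the motor can, solder reel and stator ring are within 10 mm of where they began (x of box_lead in the frame of lane_stop above -0.005 m and y of box_lead in the frame of lane between -0.0125 and 0.0125 m and y of box_rear in the frame of lane between -0.0125 and 0.0125 m and angle between the y axis of parts_box and the x axis of lane, either way round below 0.1 rad and z of parts_box in the frame of lane_stop between -0.004 and 0.004 m and angle between parts_box's own z axis and vertical below 0.05 rad and linear speed of parts_box below 0.01 m/s and distance of each of motor_can, solder_reel, stator_ring from where it was at the start of the episode below 0.01 m); the robot touches nothing.
It fails at once if something touches the nearer guide rail (more than 0.1 N) (contact force between anything else and rail_near above 0.1 N).
It fails at once if something touches the farther guide rail (more than 0.1 N) (contact force between anything else and rail_far above 0.1 N).
It fails at once if the box is lifted (more than 8 mm) or tipped (more than 0.12 rad) off the deck (height (world z) of parts_box above 0.014 m or angle between parts_box's own z axis and vertical above 0.12 rad).
It fails at once if the motor can, solder reel or stator ring is moved more than 10 mm (distance of any of motor_can, solder_reel, stator_ring from where it was at the start of the episode above 0.01 m).
It also fails if it takes over 56 s, if anything falls off the work surface, if the arm or the gripper's body presses on something with over 40 N, if the wrist force passes 120 N, or if a joint passes its speed limit or range.

## Robot

A 7-joint arm with a two-finger parallel gripper is mounted at the origin on the work surface; the furniture and walls round the work are solid. World frame = base frame: x ahead of the robot, y to its left, z up, the work surface at z = 0. Lengths are in m, angles in rad, forces in N, time in s.
With the tool pointing down it reaches from about 0.4 to 0.85 m from the base axis. Payload 10.4 kg.
Tool frame: the origin (TCP) lies on the centre line of the jaws, within the pads' length; the fingertips stand 11 mm ahead of it and the grasp point (between the pads) lies 8 mm behind it (manip.finger_overhang is the distance from the TCP to the fingertips, in m); z points along the fingers, y is the line along which they close (so a half turn about z gives the same grasp; the last joint's range is limited). The gripper opens to 85 mm and grips with 20 to 120 N. Pads are 22 mm wide; open, the fingers measure 114 mm over their backs; the gripper's body (76 mm by 85 mm) begins 54 mm behind the grasp point. The pads swing forward as they close: fully open they stand 13 mm farther back than shut.
Start: joints at [-1.294, 0.332, -0.065, 1.46, 0.022, 1.35, -0.088], TCP at [0.185, 0.597, 0.242] pointing down, gripper open.
Joint ranges: [-2.6, 2.6], [-0.5, 2.12], [-1.47, 1.34], [0.16, 2.42], [-1.27, 4.41], [0.06, 2.06], [-2.6, 2.6]. Speed limits (rad/s): [2.22, 2.22, 2.79, 2.79, 3.14, 3.14, 3.14].

## Interface

Orientations are given as a unit quaternion [x, y, z, w].
In Python, from workcell import manip, imaging, workorder gives the robot as it stands.
- The arm moves only by the tool jog_arm, never from a script. Its argument "deltas" is a list of rows, each an object with "gripper": the opening, from 0 (shut) to 1 (fully open); "offset": the shift along the tool's x, y, z in m, a list of three; "rotation": the turn, a rotation vector about the tool's x, y, z in degrees, a list of three. In form: [{"gripper": gripper, "offset": [tx, ty, tz], "rotation": [ax, ay, az]}, ...]. A call has 1 to 20 rows; each row shifts and turns the commanded pose from where the row before left it, along the tool's axes as they then stand; what a row does not reach is not made up. A row lasts 1/10 s, in which the tool goes at most 50 mm and 8.59 degrees, less where a joint would pass 70% of its speed; a pose out of reach is approached as far as the arm can. A call with a gripper value outside its range is refused whole. The fingers move at their own pace and stop on an object; "newtons" is the grip in N (left out, the last holds). Time passes only in rows, so rows that do not move let the fingers close. It gives the time, the measured TCP pose, the force, the opening and the grip force at its end, in the units of the state.
- manip.get_obs(): the state, without advancing time (a new reading comes with each control period).
- imaging.camera(name): name is "scene" or "top"; returns the picture (384x512x3 uint8, blue, green, red); there is no depth.
- imaging.camera_model(name): a dict with "camera_matrix" (3x3 intrinsics, pixels), "world_to_cam" (4x4, takes a point from world to camera coordinates). Camera axes: x right, y up, looking along -z (the intrinsics and any distortion apply to the point x, -y, -z); pixel columns grow to the right and rows downward; lengths in m; the calibration is good to about 2 mm. A picture is of the moment at which its call begins. camera_model takes no time and is no camera call.
- workorder.hand_in(): hands the job in; it is judged then, once.
The state is a dict: "clock": time; "joint_pos": joint angles; "joint_velocities": joint speeds; "tau": joint torques, N m; "position": TCP position; "ee_rot": TCP orientation; "ft_force": force on the tool from outside, world axes, zero at the start; "torque": the same for the moment, N m; "grip_width": opening from 0.0 (shut) to 1.0 (fully open); "grasp_force": force on a finger pad.
Only numpy, scipy, OpenCV 4.12 (cv2) and the standard library are available. Lean on these libraries where they do the work, as an engineer would, in place of code of your own. Each camera call takes 0.05 s, during which the arm holds its last target. There are 200 camera calls.

## Working session

There is one attempt and no reset: what is moved stays moved. The work goes in short steps, Python scripts to look and compute and a tool call to move; the robot and the scene stay as the last step left them, time stands still between calls to the robot, and variables do not carry over. Pictures are saved under pics/ and viewed, at most 10 in all, crops included, and the job is handed in when it is done.

Besides the shell and the picture viewer there is one more tool, called after "Call:" as name([rows], argument=value, ...), one row to a line, values as JSON. jog_arm: Moves the arm, as the interface text tells. Its arguments: {"type":"object","properties":{"deltas":{"type":"array","items":{"type":"object","properties":{"gripper":{"type":"number"},"offset":{"type":"array","items":{"type":"number"}},"rotation":{"type":"array","items":{"type":"number"}}}}},"newtons":{"type":"number"}},"required":["deltas"]}

```bash
mkdir -p pics
python3 - <<'E'
from workcell import manip, imaging
import cv2
for n in ("scene","top"):
    im=imaging.camera(n); cv2.imwrite(f"pics/{n}0.png",im)
    m=imaging.camera_model(n); print({k:(v.round(4).tolist() if hasattr(v,'round') else v) for k,v in m.items()})
print(manip.get_obs())
E
```

```text
{'camera_matrix': [[467.3704, 0.0, 257.3108], [0.0, 467.3704, 189.35], [0.0, 0.0, 1.0]], 'world_to_cam': [[-0.9771, 0.2121, -0.0158, 0.4677], [-0.107, -0.4263, 0.8982, 0.0124], [0.1838, 0.8794, 0.4393, -1.5444], [0.0, 0.0, 0.0, 1.0]]}
{'camera_matrix': [[410.3398, 0.0, 245.4927], [0.0, 410.3398, 187.8398], [0.0, 0.0, 1.0]], 'world_to_cam': [[0.0143, -0.9999, -0.0017, 0.027], [0.9985, 0.0142, 0.0522, -0.4759], [-0.0522, -0.0024, 0.9986, -1.4232], [0.0, 0.0, 0.0, 1.0]]}
{'clock': 0.1, 'joint_pos': array([-1.29359345,  0.33282243, -0.06470549,  1.46085507,  0.0215651 ,
        1.3498921 , -0.08853327]), 'joint_velocities': array([-0.00035412, -0.0023255 ,  0.00011492, -0.00252114, -0.00047384,
        0.00038644, -0.00022703]), 'tau': array([ 1.52142173e-03, -6.26745272e+01,  4.92140511e-02, -3.92428744e+01,
        1.63280085e-02,  7.18872048e-03, -2.43782364e-05]), 'position': array([0.18447611, 0.5968195 , 0.24158797]), 'ee_rot': array([ 1.49348846e-01,  9.88784360e-01, -6.36075654e-04, -8.51531129e-05]), 'ft_force': array([-0.07672938,  0.34894624, -0.69820593]), 'torque': array([-0.06109988,  0.0133001 ,  0.02757025]), 'grasp_force': 0.0, 'grip_width': 1.0004546849194131}
```

View pics/scene0.png

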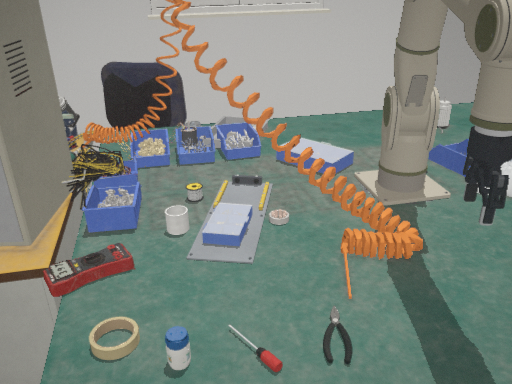

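View pics/top0.png

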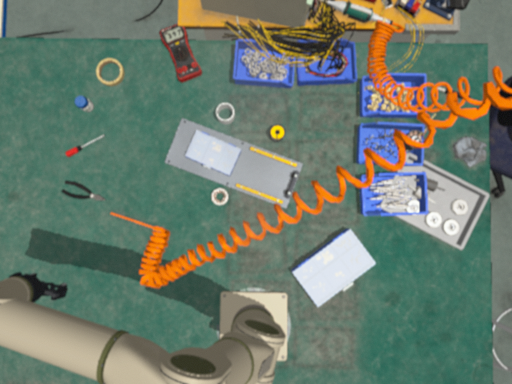

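Run:
```python
import cv2, numpy as np
t=cv2.imread("pics/top0.png")[110:220,155:315]; s=cv2.imread("pics/scene0.png")[165:265,150:310]
a=cv2.resize(t,None,fx=5,fy=5,interpolation=2)[:, :800]
cv2.imwrite("pics/crop_t.png",a)
cv2.imwrite("pics/crop_s.png",cv2.resize(s,None,fx=5,fy=5,interpolation=2))
h=cv2.cvtColor(cv2.imread("pics/top0.png"),cv2.COLOR_BGR2HSV)
for u,v in [(180,130),(180,160),(200,140),(212,150),(225,160),(230,185),(250,160),(260,180),(265,187),(160,150),(292,185),(280,155)]: print(u,v,h[v,u])
```

```text
180 130 [109  12 166]
180 160 [103  11 166]
200 140 [108  20 227]
212 150 [110  14 226]
225 160 [105  23 226]
230 185 [105  11 178]
250 160 [103  11 169]
260 180 [102   7 177]
265 187 [105   9 178]
160 150 [ 79 107 112]
292 185 [114  11 111]
280 155 [ 96   9 146]
```

View pics/crop_t.png

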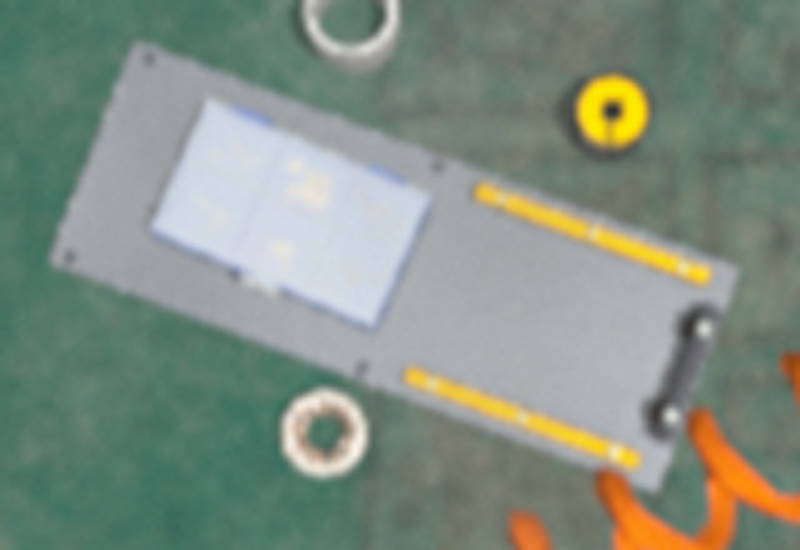

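View pics/crop_s.png

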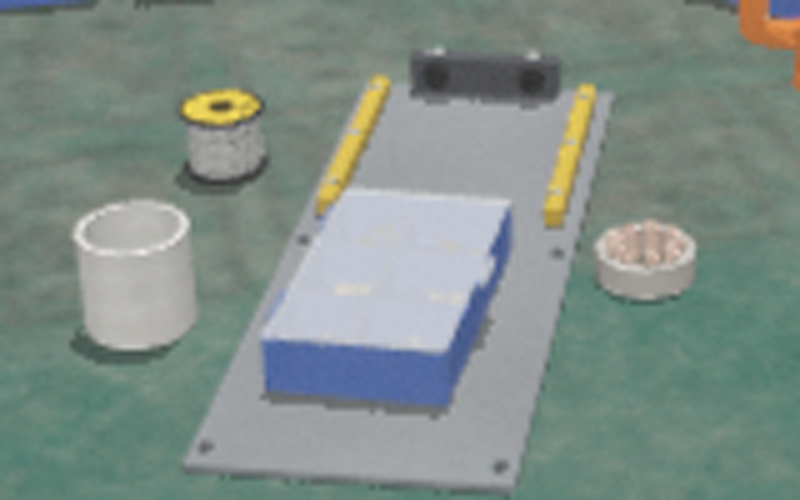

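Candidates: box on the lane (top 212,150; scene 228,224), with a clear lid, blue walls and a tab on the robot's side; and a larger look-alike box (top 333,267; scene 315,155). The smaller one on the lane is the target, and the crops confirm it. The rails, stop (top 292,185), can, reel and ring are all visible, and the hose stays clear of the rear half.

```bash
cat > h.py <<'E'
import cv2, numpy as np
from workcell import manip, imaging
from scipy.spatial.transform import Rotation as R
def ray(name,uv,z):
    m=imaging.camera_model(name);K=np.array(m["camera_matrix"]);T=np.array(m["world_to_cam"])
    uv=np.atleast_2d(uv).astype(float)
    d=np.c_[(uv[:,0]-K[0,2])/K[0,0],-(uv[:,1]-K[1,2])/K[1,1],-np.ones(len(uv))]@T[:3,:3]
    c=-T[:3,:3].T@T[:3,3]
    return c+d*((z-c[2])/d[:,2])[:,None]
def blobs(im,lo,hi,roi,amin,k=3):
    m=np.zeros(im.shape[:2],np.uint8);x0,y0,x1,y1=roi
    h=cv2.cvtColor(im,cv2.COLOR_BGR2HSV);m[y0:y1,x0:x1]=cv2.inRange(h,lo,hi)[y0:y1,x0:x1]
    m=cv2.morphologyEx(m,cv2.MORPH_OPEN,np.ones((k,k),np.uint8)) if k else m
    cs=cv2.findContours(m,cv2.RETR_EXTERNAL,cv2.CHAIN_APPROX_NONE)[0]
    return [c for c in cs if cv2.contourArea(c)>=amin]
def rect(c,z,name="top"):
    # metric min-area rectangle of a contour cast on plane z: centre, long axis yaw, (long, short)
    p=ray(name,c[:,0,:],z)[:,:2].astype(np.float32)
    (cx,cy),(w,h),a=cv2.minAreaRect(p)
    if w<h: w,h,a=h,w,a+90
    a=(a+90)%180-90
    if a>0:a-=180
    return np.array([cx,cy]),np.radians(a),np.array([w,h])
E
python3 - <<'E'
from h import *
im=cv2.imread("pics/top0.png")
rails=[rect(c,.02) for c in blobs(im,(15,120,120),(35,255,255),(235,140,300,208),60,0)]
for r in rails: print("rail",*r, 'pxarea')
deck=blobs(im,(0,0,125),(180,45,255),(155,110,312,215),3000)
for c in deck: print("deck",*rect(c,.006))
lid=blobs(im,(90,5,203),(130,60,255),(170,115,250,185),1000,5)
for c in lid: print("lid",*rect(c,.042))
# scene: lower/upper corners of rear face, clicked from the crop (x5)
for n,u,z in [("rear top L",(263,340),.038),("rear top R",(447,350),.04),("rear bot L",(266,390),.006),("rear bot R",(450,406),.006),("lead top L",(340,188),.042),("lead top R",(511,203),.042)]:
    print(n,ray("scene",(150+u[0]/5-.4,165+u[1]/5-.4),z)[0].round(4))
# top crop clicks
for n,u,z in [("deck A",(138,42),.006),("deck B",(52,263),.006),("deck C",(738,265),.006),("deck D",(655,490),.006),("lid rear far",(208,98),.042),("lid rear near",(152,231),.042),("lid lead far",(430,200),.042),("lid lead near",(376,328),.042),
 ("railfar0",(480,190),.02),("railfar1",(708,275),.02),("railnear0",(408,376),.02),("railnear1",(637,461),.02)]:
    print(n,ray("top",(155+u[0]/5-.4,110+u[1]/5-.4),z)[0].round(4))
E
```

```text
deck [0.56002307 0.05981161] -1.7604791764874632 [0.51469314 0.24189053]
lid [0.593032 0.14912 ] -1.9638341625842788 [0.16664608 0.10386469]
rear top L [0.6704 0.2063 0.038 ]
rear top R [0.579  0.2422 0.04  ]
rear bot L [0.6708 0.2044 0.006 ]
rear bot R [0.5786 0.2427 0.006 ]
lead top L [0.6084 0.053  0.042 ]
lead top R [0.515  0.0955 0.042 ]
deck A [0.7206 0.2618 0.006 ]
deck B [0.5623 0.319  0.006 ]
deck C [ 0.5677 -0.1648  0.006 ]
deck D [ 0.4084 -0.1078  0.006 ]
lid rear far [0.6742 0.2068 0.042 ]
lid rear near [0.5814 0.2434 0.042 ]
lid lead far [0.6055 0.0524 0.042 ]
lid lead near [0.5166 0.0882 0.042 ]
railfar0 [0.6163 0.0179 0.02  ]
railfar1 [ 0.5588 -0.142   0.02  ]
railnear0 [0.4852 0.0663 0.02  ]
railnear1 [ 0.4283 -0.0937  0.02  ]
```

Call:
jog_arm([
  {"gripper": 0.5, "offset": [-0.02, -0.007, 0], "rotation": [0, 0, 0]},
  {"gripper": 0.5, "offset": [-0.0375, -0.0131, 0], "rotation": [0, 0, 0]},
  {"gripper": 0.5, "offset": [-0.0375, -0.0131, 0], "rotation": [0, 0, 0]},
  {"gripper": 0.5, "offset": [-0.0375, -0.0131, 0], "rotation": [0, 0, 0]},
  {"gripper": 0.5, "offset": [-0.0375, -0.0131, 0], "rotation": [0, 0, 0]},
  {"gripper": 0.5, "offset": [-0.0375, -0.0131, 0], "rotation": [0, 0, 0]},
  {"gripper": 0.5, "offset": [-0.0375, -0.0131, 0], "rotation": [0, 0, 0]},
  {"gripper": 0.5, "offset": [-0.0375, -0.0131, 0], "rotation": [0, 0, 0]},
  {"gripper": 0.5, "offset": [-0.0375, -0.0131, 0], "rotation": [0, 0, 0]},
  {"gripper": 0.5, "offset": [-0.0375, -0.0131, 0], "rotation": [0, 0, 0]},
  {"gripper": 0.5, "offset": [-0.0375, -0.0131, 0], "rotation": [0, 0, 0]},
  {"gripper": 0.5, "offset": [-0.0375, -0.0131, 0], "rotation": [0, 0, 0]},
  {"gripper": 0.5, "offset": [-0.0375, -0.0131, 0], "rotation": [0, 0, 0]},
  {"gripper": 0.5, "offset": [-0.0375, -0.0131, 0], "rotation": [0, 0, 0]},
  {"gripper": 0.5, "offset": [-0.0213, -0.0075, 0], "rotation": [0, 0, 0]},
])

```text
clock: 1.6
position: [0.6374, 0.261, 0.2416]
ee_rot: [0.151, 0.989, -0.001, 0.0]
ft_force: [0.5, 0.4, 0.2]
grip_width: 0.501
grasp_force: 0.0
```

Call:
jog_arm([
  {"gripper": 0.5, "offset": [0, 0, 0], "rotation": [0, 0, 8.4]},
  {"gripper": 0.5, "offset": [0, 0, 0], "rotation": [0, 0, 8.4]},
  {"gripper": 0.5, "offset": [0, 0, 0], "rotation": [0, 0, 8.4]},
  {"gripper": 0.5, "offset": [0, 0, 0], "rotation": [0, 0, 8.4]},
  {"gripper": 0.5, "offset": [0, 0, 0], "rotation": [0, 0, 8.4]},
  {"gripper": 0.5, "offset": [0, 0, 0], "rotation": [0, 0, 8.4]},
  {"gripper": 0.5, "offset": [0, 0, 0], "rotation": [0, 0, 8.4]},
  {"gripper": 0.5, "offset": [0, 0, 0], "rotation": [0, 0, 8.4]},
  {"gripper": 0.5, "offset": [0, 0, 0], "rotation": [0, 0, 8.4]},
  {"gripper": 0.5, "offset": [0, 0, 0], "rotation": [0, 0, 8.4]},
  {"gripper": 0.5, "offset": [0, 0, 0], "rotation": [0, 0, 8.4]},
  {"gripper": 0.5, "offset": [0, 0, 0], "rotation": [0, 0, 0]},
  {"gripper": 0.5, "offset": [0, 0, 0], "rotation": [0, 0, 0]},
])

```text
clock: 2.9
position: [0.635, 0.2645, 0.2419]
ee_rot: [0.816, 0.578, -0.0, -0.0]
ft_force: [0.0, 0.4, 0.2]
grip_width: 0.502
grasp_force: 0.0
```

Call:
jog_arm([
  {"gripper": 0.5, "offset": [0, 0, 0.03], "rotation": [0, 0, 0.4]},
  {"gripper": 0.5, "offset": [0, 0, 0.03], "rotation": [0, 0, 0]},
  {"gripper": 0.5, "offset": [0, 0, 0.03], "rotation": [0, 0, 0]},
  {"gripper": 0.5, "offset": [0, 0, 0.03], "rotation": [0, 0, 0]},
  {"gripper": 0.5, "offset": [0, 0, 0.03], "rotation": [0, 0, 0]},
  {"gripper": 0.5, "offset": [0, 0, 0.025], "rotation": [0, 0, 0]},
  {"gripper": 0.5, "offset": [0, 0, 0.02], "rotation": [0, 0, 0]},
  {"gripper": 0.5, "offset": [0, 0, 0.015], "rotation": [0, 0, 0]},
  {"gripper": 0.5, "offset": [0, 0, 0.008], "rotation": [0, 0, 0]},
  {"gripper": 0.5, "offset": [0, 0, 0], "rotation": [0, 0, 0]},
  {"gripper": 0.5, "offset": [0, 0, 0], "rotation": [0, 0, 0]},
])

```text
clock: 4.0
position: [0.6358, 0.2646, 0.0252]
ee_rot: [0.819, 0.574, 0.001, 0.0]
ft_force: [0.1, 0.5, 1.1]
grip_width: 0.498
grasp_force: 0.0
```

Run:
```python
from h import *
o=manip.get_obs();print(o["position"],R.from_quat(o["ee_rot"]).as_matrix().round(4).tolist(),o["ft_force"],manip.finger_overhang)
t=imaging.camera("top")[110:220,155:315]; s=imaging.camera("scene")[165:265,150:310]
cv2.imwrite("pics/c1.png",np.vstack([cv2.resize(a,None,fx=4.3,fy=4.3,interpolation=2)[:300] if 0 else cv2.resize(a,(436,300),interpolation=2) for a in (t,s)]))
```

```text
[0.6357722  0.26459965 0.02519524] [[0.341, 0.9401, 0.0011], [0.9401, -0.341, 0.0006], [0.0009, 0.0008, -1.0]] [0.06762275 0.50551003 1.13082262] 0.011
```

View pics/c1.png

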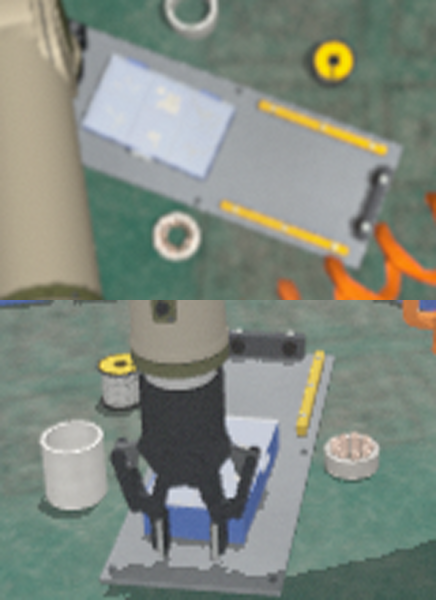

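The gripper is upright behind the rear end wall, with both fingers inside the box's width, clear of the can and ring. Approach and align the box with a short push.

Call:
jog_arm([
  {"gripper": 0.5, "offset": [-0.005, 0, 0], "rotation": [0, 0, 0]},
  {"gripper": 0.5, "offset": [-0.006, 0, 0], "rotation": [0, 0, 0]},
  {"gripper": 0.5, "offset": [-0.006, 0, 0], "rotation": [0, 0, 0]},
  {"gripper": 0.5, "offset": [-0.004, 0, 0], "rotation": [0, 0, 0]},
  {"gripper": 0.5, "offset": [-0.003, 0, 0], "rotation": [0, 0, 0]},
  {"gripper": 0.5, "offset": [-0.003, 0, 0], "rotation": [0, 0, 0]},
  {"gripper": 0.5, "offset": [-0.003, 0, 0], "rotation": [0, 0, 0]},
  {"gripper": 0.5, "offset": [-0.003, 0, 0], "rotation": [0, 0, 0]},
  {"gripper": 0.5, "offset": [-0.003, 0, 0], "rotation": [0, 0, 0]},
  {"gripper": 0.5, "offset": [-0.003, 0, 0], "rotation": [0, 0, 0]},
  {"gripper": 0.5, "offset": [-0.003, 0, 0], "rotation": [0, 0, 0]},
  {"gripper": 0.5, "offset": [-0.003, 0, 0], "rotation": [0, 0, 0]},
  {"gripper": 0.5, "offset": [0, 0, 0], "rotation": [0, 0, 0]},
  {"gripper": 0.5, "offset": [0, 0, 0], "rotation": [0, 0, 0]},
])

```text
clock: 5.5
position: [0.6198, 0.2214, 0.0242]
ee_rot: [0.819, 0.574, -0.0, 0.0]
ft_force: [0.1, 0.5, 1.4]
grip_width: 0.499
grasp_force: 0.0
```

```bash
cat >> h.py <<'E'
u=np.array([-.3379,-.9412]);v=np.array([.9412,-.3379]);O=np.array([.56475,.07705])+.005*u
lane=lambda p:np.c_[(np.atleast_2d(p)[:,:2]-O)@u,(np.atleast_2d(p)[:,:2]-O)@v]*1000
def look(f):
    o=manip.get_obs();im=imaging.camera("top");cv2.imwrite("pics/%s_raw.png"%f,im)
    print("tcp",o["position"].round(4),lane(o["position"]).round(1),"F",o["ft_force"].round(1),"clk",o["clock"])
    for c in blobs(im,(90,5,203),(130,60,255),(165,115,305,205),800,5):
        r=rect(c,.042);print("lid",lane(r[0]).round(1),np.degrees(r[1]).round(2),r[2].round(3))
    cv2.imwrite("pics/%s.png"%f,cv2.resize(im[110:220,155:315],None,fx=5,fy=5,interpolation=2))
E
python3 -c "
from h import *
look('c2')"
```

```text
tcp [0.6198 0.2214 0.0242] [[-159.4    3. ]] F [0.1 0.5 1.4] clk 5.5
lid [[-63.4   7. ]] -109.87 [0.165 0.102]
```

View pics/c2.png

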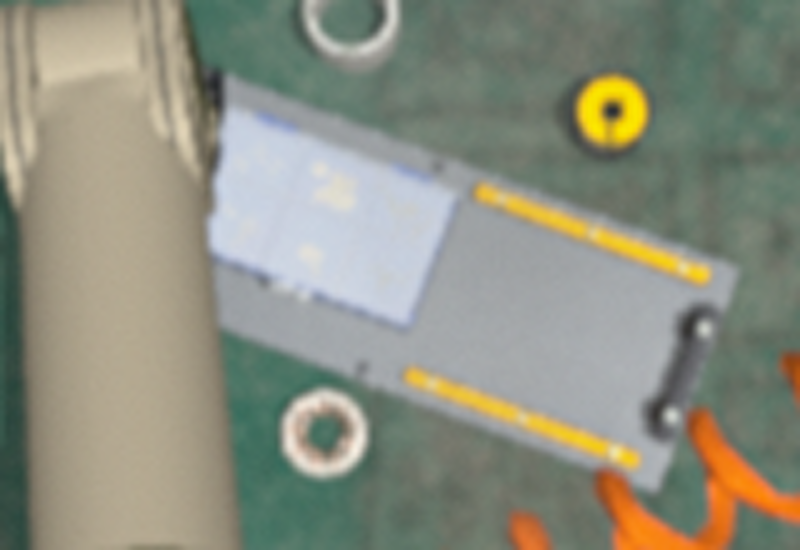

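Run:
```python
from h import *
for n,p,z in [("lead far",(458,198),.042),("lead near",(410,327),.042),("far edge mid",(340,150),.042),("near edge rear",(216,256),.042),("railfar inner start",(475,200),.02),("railnear inner start",(412,370),.02),("railfar inner end",(704,283),.02),("railnear inner end",(641,454),.02)]:
    print(n,lane(ray("top",(155+p[0]/5-.4,110+p[1]/5-.4),z)).round(1))
# edge lines from lid contour
im=cv2.imread("pics/c2_raw.png")
c=max(blobs(im,(90,5,203),(130,60,255),(165,115,305,205),800,5),key=cv2.contourArea)
q=lane(ray("top",c[:,0,:],.042))
for a,b in [(-110,-80),(-80,-50),(-50,-10)]:
    s=q[(q[:,0]>a)&(q[:,0]<b)];print(a,b,"y far",np.median(s[s[:,1]>20][:,1]).round(1),"near",np.median(s[s[:,1]<-20][:,1]).round(1))
yl=blobs(im,(15,100,100),(35,255,255),(235,140,300,208),30,0)
for c in yl:
    q=lane(ray("top",c[:,0,:],.02));print("yellow",q.min(0).round(1),q.max(0).round(1))
```

```text
lead far [[22.  54.8]]
lead near [[ 22.4 -40.2]]
far edge mid [[-65.9  57.4]]
near edge rear [[-119.8  -41.3]]
railfar inner start [[32.5 60.6]]
railnear inner start [[ 33.2 -66.3]]
railfar inner end [[202.5  62.2]]
railnear inner end [[202.8 -65.2]]
-110 -80 y far 56.0 near -37.8
-80 -50 y far 34.7 near -40.5
-50 -10 y far 52.9 near -38.1
yellow [119.6 -77. ] [180.2 -64.8]
yellow [ 30.4 -76.6] [113.1 -64.8]
yellow [30.6 59.9] [203.   73.5]
```

The box is now square to the lane but about 9 mm toward the far rail. I'll correct this with a side push at its middle before it enters the rails; first I'll check where the can is.

Call:
jog_arm([
  {"gripper": 0.5, "offset": [0.008, 0, 0], "rotation": [0, 0, 0]},
  {"gripper": 0.5, "offset": [0.012, 0, 0], "rotation": [0, 0, 0]},
  {"gripper": 0.3, "offset": [0, 0, -0.03], "rotation": [0, 0, 0]},
  {"gripper": 0.0, "offset": [0, 0, -0.04], "rotation": [0, 0, 0]},
  {"gripper": 0.0, "offset": [0, 0, -0.04], "rotation": [0, 0, 0]},
  {"gripper": 0.0, "offset": [0, 0.02, 0], "rotation": [0, 0, 0]},
  {"gripper": 0.0, "offset": [0, 0.03, 0], "rotation": [0, 0, 0]},
  {"gripper": 0.0, "offset": [0, 0.028, 0], "rotation": [0, 0, 0]},
  {"gripper": 0.0, "offset": [0, 0, 0], "rotation": [0, 0, 0]},
  {"gripper": 0.0, "offset": [0, 0, 0], "rotation": [0, 0, 0]},
])

```text
clock: 6.55
position: [0.7002, 0.2148, 0.1336]
ee_rot: [0.819, 0.574, -0.0, -0.0]
ft_force: [0.1, -0.3, -0.3]
grip_width: 0.0
grasp_force: 0.0
```

Run:
```python
from h import *
o=manip.get_obs();print(o["position"].round(4),lane(o["position"]).round(1),o["grip_width"],o["ft_force"])
for n,p,z in [("can",(350,18),.06),("reel",(611,112),.042),("ring",(325,433),.023)]:
    print(n,lane(ray("top",(155+p[0]/5-.4,110+p[1]/5-.4),z)).round(1))
s=imaging.camera("scene")[120:270,150:350]
cv2.imwrite("pics/c3.png",cv2.resize(s,None,fx=4,fy=4,interpolation=2))
```

```text
[0.7002 0.2148 0.1336] [[-180.4   80.9]] 3.88202503700459e-06 [ 0.07969245 -0.26015532 -0.32874351]
can [[-89.6 142.2]]
reel [[ 99.9 147.8]]
ring [[  -7.8 -128.7]]
```

View pics/c3.png

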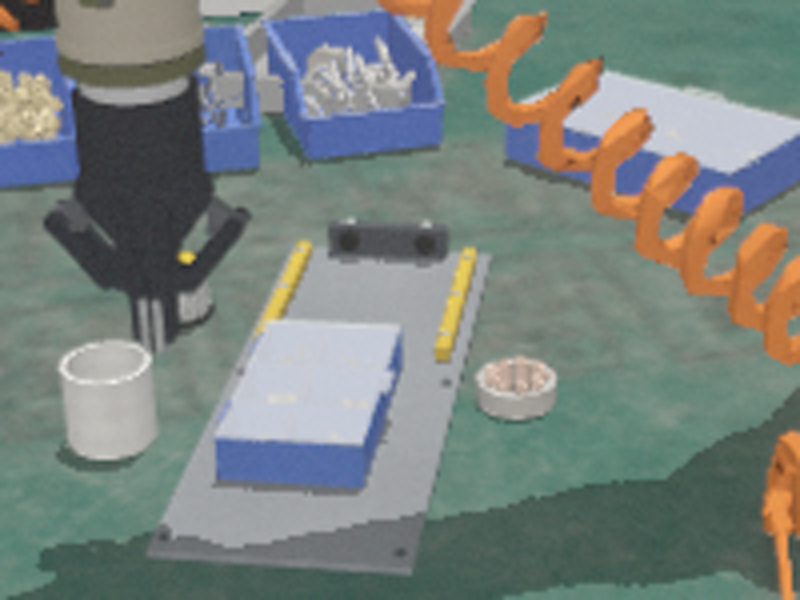

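Call:
jog_arm([
  {"gripper": 0.0, "offset": [-0.03, 0, 0], "rotation": [0, 0, 0]},
  {"gripper": 0.0, "offset": [-0.04, 0, 0], "rotation": [0, 0, 0]},
  {"gripper": 0.0, "offset": [-0.03, 0, 0], "rotation": [0, 0, 0]},
  {"gripper": 0.0, "offset": [-0.018, 0, 0], "rotation": [0, 0, 0]},
  {"gripper": 0.0, "offset": [0, 0, 0], "rotation": [0, 0, -8]},
  {"gripper": 0.0, "offset": [0, 0, 0], "rotation": [0, 0, -8.2]},
  {"gripper": 0.0, "offset": [0, 0, 0], "rotation": [0, 0, -8.2]},
  {"gripper": 0.0, "offset": [0, 0, 0], "rotation": [0, 0, -8.2]},
  {"gripper": 0.0, "offset": [0, 0, 0], "rotation": [0, 0, -8.2]},
  {"gripper": 0.0, "offset": [0, 0, 0], "rotation": [0, 0, -8.2]},
  {"gripper": 0.0, "offset": [0, 0, 0], "rotation": [0, 0, -8.2]},
  {"gripper": 0.0, "offset": [0, 0, 0], "rotation": [0, 0, -8.2]},
  {"gripper": 0.0, "offset": [0, 0, 0], "rotation": [0, 0, -8.2]},
  {"gripper": 0.0, "offset": [0, 0, 0], "rotation": [0, 0, -8.2]},
  {"gripper": 0.0, "offset": [0, 0, 0], "rotation": [0, 0, -8.2]},
  {"gripper": 0.0, "offset": [0, 0, 0], "rotation": [0, 0, 0]},
  {"gripper": 0.0, "offset": [0, 0, 0], "rotation": [0, 0, 0]},
])

```text
clock: 8.3
position: [0.6595, 0.1045, 0.1344]
ee_rot: [0.175, 0.985, 0.0, -0.0]
ft_force: [0.2, 0.1, -0.1]
grip_width: -0.004
grasp_force: 0.0
```

Run:
```python
from h import *
o=manip.get_obs();M=R.from_quat(o["ee_rot"]).as_matrix();print(o["position"].round(4),lane(o["position"]).round(1),"x axis",np.degrees(np.arctan2(M[1,0],M[0,0])))
```

```text
[0.6595 0.1045 0.1344] [[-62.9  80. ]] x axis 159.84590741539236
```

Call:
jog_arm([
  {"gripper": 0.0, "offset": [0, 0, 0.02], "rotation": [0, 0, 0]},
  {"gripper": 0.0, "offset": [0, 0, 0.03], "rotation": [0, 0, 0]},
  {"gripper": 0.0, "offset": [0, 0, 0.03], "rotation": [0, 0, 0]},
  {"gripper": 0.0, "offset": [0, 0, 0.018], "rotation": [0, 0, 0]},
  {"gripper": 0.0, "offset": [0, 0, 0.009], "rotation": [0, 0, 0]},
  {"gripper": 0.0, "offset": [0, 0, 0], "rotation": [0, 0, 0]},
  {"gripper": 0.0, "offset": [0.004, 0, 0], "rotation": [0, 0, 0]},
  {"gripper": 0.0, "offset": [0.003, 0, 0], "rotation": [0, 0, 0]},
  {"gripper": 0.0, "offset": [0.002, 0, 0], "rotation": [0, 0, 0]},
  {"gripper": 0.0, "offset": [0.002, 0, 0], "rotation": [0, 0, 0]},
  {"gripper": 0.0, "offset": [0.002, 0, 0], "rotation": [0, 0, 0]},
  {"gripper": 0.0, "offset": [0.002, 0, 0], "rotation": [0, 0, 0]},
  {"gripper": 0.0, "offset": [0.002, 0, 0], "rotation": [0, 0, 0]},
  {"gripper": 0.0, "offset": [0.002, 0, 0], "rotation": [0, 0, 0]},
  {"gripper": 0.0, "offset": [0, 0, 0], "rotation": [0, 0, 0]},
  {"gripper": 0.0, "offset": [0, 0, 0], "rotation": [0, 0, 0]},
])

```text
clock: 9.9
position: [0.642, 0.1099, 0.0274]
ee_rot: [0.173, 0.985, 0.0, 0.0]
ft_force: [4.5, -0.9, 2.9]
grip_width: -0.001
grasp_force: 2.1
```

Run:
```python
from h import *
look('c4')
o=imaging.camera("scene");s=o[165:265,150:310]
a=cv2.imread("pics/c4.png");b=cv2.resize(s,None,fx=2.5,fy=2.5,interpolation=2)
a=cv2.resize(a,(480,330));cv2.imwrite("pics/c4b.png",np.vstack([a,np.hstack([b,np.zeros((250,80,3),np.uint8)])]))
```

```text
tcp [0.642  0.1099 0.0274] [[-62.   61.6]] F [ 4.5 -0.9  2.9] clk 9.9
```

View pics/c4b.png

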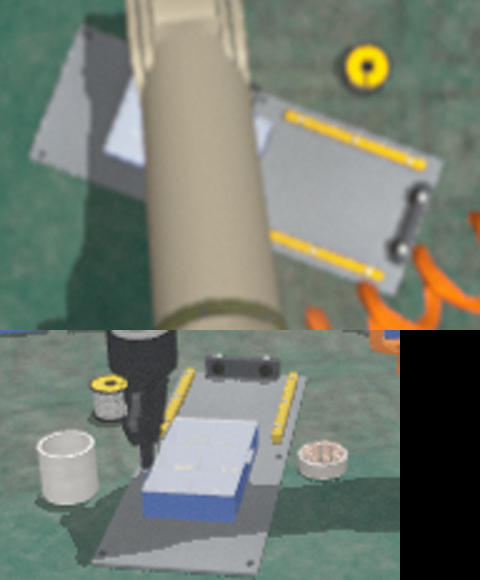

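Call:
jog_arm([
  {"gripper": 0.0, "offset": [-0.006, 0, 0], "rotation": [0, 0, 0]},
  {"gripper": 0.0, "offset": [-0.01, 0, 0], "rotation": [0, 0, 0]},
  {"gripper": 0.0, "offset": [0, 0, -0.03], "rotation": [0, 0, 0]},
  {"gripper": 0.0, "offset": [0, 0, -0.04], "rotation": [0, 0, 0]},
  {"gripper": 0.0, "offset": [0, 0, -0.04], "rotation": [0, 0, 0]},
  {"gripper": 0.3, "offset": [0.0, 0.03, 0], "rotation": [0, 0, 0]},
  {"gripper": 0.5, "offset": [0.02, 0.035, 0], "rotation": [0, 0, 0]},
  {"gripper": 0.5, "offset": [0.02, 0.035, 0], "rotation": [0, 0, 0]},
  {"gripper": 0.5, "offset": [0.02, 0.03, 0], "rotation": [0, 0, 0]},
  {"gripper": 0.5, "offset": [0.018, 0.015, 0], "rotation": [0, 0, 0]},
  {"gripper": 0.5, "offset": [0, 0, 0], "rotation": [0, 0, 0]},
])

```text
clock: 11.1
position: [0.6306, 0.2723, 0.1362]
ee_rot: [0.17, 0.985, 0.001, -0.002]
ft_force: [0.3, 0.7, -0.3]
grip_width: 0.496
grasp_force: 0.0
```

Call:
jog_arm([
  {"gripper": 0.5, "offset": [0, 0, 0], "rotation": [0, 0, 8]},
  {"gripper": 0.5, "offset": [0, 0, 0], "rotation": [0, 0, 8.2]},
  {"gripper": 0.5, "offset": [0, 0, 0], "rotation": [0, 0, 8.2]},
  {"gripper": 0.5, "offset": [0, 0, 0], "rotation": [0, 0, 8.2]},
  {"gripper": 0.5, "offset": [0, 0, 0], "rotation": [0, 0, 8.2]},
  {"gripper": 0.5, "offset": [0, 0, 0], "rotation": [0, 0, 8.2]},
  {"gripper": 0.5, "offset": [0, 0, 0], "rotation": [0, 0, 8.2]},
  {"gripper": 0.5, "offset": [0, 0, 0], "rotation": [0, 0, 8.2]},
  {"gripper": 0.5, "offset": [0, 0, 0], "rotation": [0, 0, 8.2]},
  {"gripper": 0.5, "offset": [0, 0, 0], "rotation": [0, 0, 8.2]},
  {"gripper": 0.5, "offset": [0, 0, 0], "rotation": [0, 0, 8.2]},
  {"gripper": 0.5, "offset": [0, 0, 0], "rotation": [0, 0, 0]},
  {"gripper": 0.5, "offset": [0, 0, 0], "rotation": [0, 0, 0]},
])

```text
clock: 12.4
position: [0.6333, 0.2666, 0.1369]
ee_rot: [0.818, 0.575, -0.0, 0.0]
ft_force: [0.0, -0.2, 0.4]
grip_width: 0.5
grasp_force: 0.0
```

Run:
```python
from h import *
look('c5'); o=manip.get_obs();M=R.from_quat(o["ee_rot"]).as_matrix();print("x axis",np.degrees(np.arctan2(M[1,0],M[0,0])))
cv2.imwrite("pics/s5.png",imaging.camera("scene"))
```

```text
tcp [0.6333 0.2666 0.1369] [[-206.6    0.4]] F [ 0.  -0.2  0.4] clk 12.4
lid [[-63.5   0.2]] -109.29 [0.165 0.1  ]
x axis 70.22740794732796
```

View pics/c5.png

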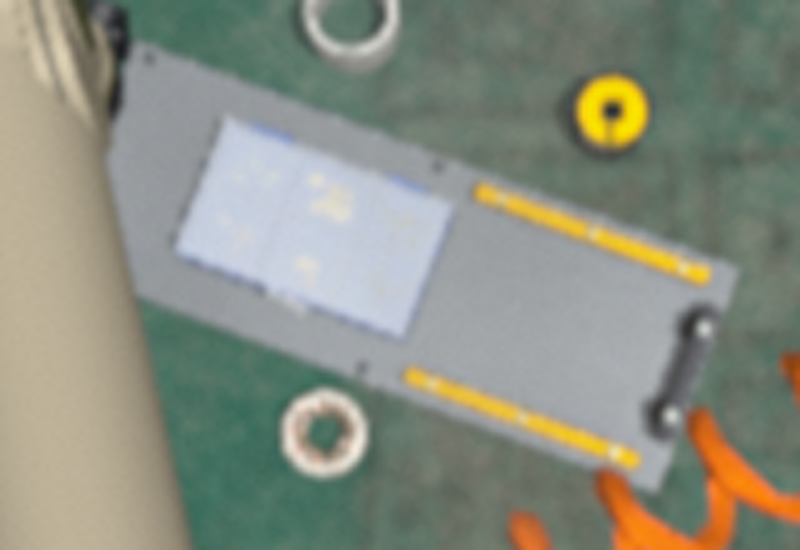

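The box is centred (about +1.5 to 2 mm) and square: lead corners (452,206) and (404,338), against rail starts at (478,190) and (408,376). Now the main push.

Call:
jog_arm([
  {"gripper": 0.5, "offset": [0, 0, 0.02], "rotation": [0, 0, 0]},
  {"gripper": 0.5, "offset": [0, 0, 0.03], "rotation": [0, 0, 0]},
  {"gripper": 0.5, "offset": [0, 0, 0.03], "rotation": [0, 0, 0]},
  {"gripper": 0.5, "offset": [0, 0, 0.022], "rotation": [0, 0, 0]},
  {"gripper": 0.5, "offset": [0, 0, 0.01], "rotation": [0, 0, 0]},
  {"gripper": 0.5, "offset": [0, 0, 0], "rotation": [0, 0, 0]},
  {"gripper": 0.5, "offset": [-0.01, 0, 0], "rotation": [0, 0, 0]},
  {"gripper": 0.5, "offset": [-0.015, 0, 0], "rotation": [0, 0, 0]},
  {"gripper": 0.5, "offset": [-0.01, 0, 0], "rotation": [0, 0, 0]},
  {"gripper": 0.5, "offset": [-0.004, 0, 0], "rotation": [0, 0, 0]},
  {"gripper": 0.5, "offset": [-0.003, 0, 0], "rotation": [0, 0, 0]},
  {"gripper": 0.5, "offset": [-0.003, 0, 0], "rotation": [0, 0, 0]},
  {"gripper": 0.5, "offset": [-0.003, 0, 0], "rotation": [0, 0, 0]},
  {"gripper": 0.5, "offset": [-0.003, 0, 0], "rotation": [0, 0, 0]},
  {"gripper": 0.5, "offset": [-0.003, 0, 0], "rotation": [0, 0, 0]},
  {"gripper": 0.5, "offset": [-0.003, 0, 0], "rotation": [0, 0, 0]},
  {"gripper": 0.5, "offset": [-0.003, 0, 0], "rotation": [0, 0, 0]},
  {"gripper": 0.5, "offset": [-0.003, 0, 0], "rotation": [0, 0, 0]},
  {"gripper": 0.5, "offset": [-0.003, 0, 0], "rotation": [0, 0, 0]},
  {"gripper": 0.5, "offset": [-0.003, 0, 0], "rotation": [0, 0, 0]},
])

```text
clock: 14.5
position: [0.6095, 0.2024, 0.0254]
ee_rot: [0.819, 0.574, 0.0, -0.0]
ft_force: [1.1, 3.1, 0.6]
grip_width: 0.498
grasp_force: 1.4
```

Call:
jog_arm([
  {"gripper": 0.5, "offset": [-0.003, 0, 0], "rotation": [0, 0, 0]},
  {"gripper": 0.5, "offset": [-0.003, 0, 0], "rotation": [0, 0, 0]},
  {"gripper": 0.5, "offset": [-0.003, 0, 0], "rotation": [0, 0, 0]},
  {"gripper": 0.5, "offset": [-0.003, 0, 0], "rotation": [0, 0, 0]},
  {"gripper": 0.5, "offset": [-0.003, 0, 0], "rotation": [0, 0, 0]},
  {"gripper": 0.5, "offset": [-0.003, 0, 0], "rotation": [0, 0, 0]},
  {"gripper": 0.5, "offset": [-0.003, 0, 0], "rotation": [0, 0, 0]},
  {"gripper": 0.5, "offset": [-0.003, 0, 0], "rotation": [0, 0, 0]},
  {"gripper": 0.5, "offset": [0, 0, 0], "rotation": [0, 0, 0]},
])

```text
clock: 15.4
position: [0.6011, 0.1792, 0.0253]
ee_rot: [0.819, 0.573, -0.0, 0.0]
ft_force: [0.5, 0.5, 0.9]
grip_width: 0.502
grasp_force: 0.4
```

```bash
cat >> h.py <<'E'
def edges(f,a,b):
    # lateral lid edges (subpixel, brightness/colour step) along lane x in a..b, compared with nothing drawn
    im=cv2.imread("pics/%s_raw.png"%f)
    c=max(blobs(im,(90,5,203),(130,60,255),(165,115,305,205),800,3),key=cv2.contourArea)
    q=lane(ray("top",c[:,0,:],.042));q=q[(q[:,0]>a)&(q[:,0]<b)]
    for n,s in (("far",q[:,1]>20),("near",q[:,1]<-20)):
        p=np.polyfit(q[s,0],q[s,1],1);print(n,"y at a,b",np.polyval(p,[a,b]).round(1))
    print("lead x",q[:,0].max() )
E
python3 - <<'E'
from h import *
look('c6')
edges('c5',-130,10);
im=cv2.imread("pics/c6_raw.png");c=max(blobs(im,(90,5,203),(130,60,255),(165,115,305,205),800,3),key=cv2.contourArea)
x=lane(ray("top",c[:,0,:],.042))[:,0].max();print(x);edges('c6',x-110,x-12)
E
```

```text
tcp [0.6011 0.1792 0.0253] [[-113.4   -0.3]] F [0.5 0.5 0.9] clk 15.4
lid [[-15.3  -0.9]] -109.87 [0.162 0.103]
far y at a,b [47.4 46.3]
near y at a,b [-46.  -46.8]
lead x 9.396462204247344
65.86273479633095
far y at a,b [46.2 48.7]
near y at a,b [-48.2 -45.6]
lead x 52.23705756744899
```

Call:
jog_arm([
  {"gripper": 0.5, "offset": [-0.003, 0, 0], "rotation": [0, 0, 0]},
  {"gripper": 0.5, "offset": [-0.003, 0, 0], "rotation": [0, 0, 0]},
  {"gripper": 0.5, "offset": [-0.003, 0, 0], "rotation": [0, 0, 0]},
  {"gripper": 0.5, "offset": [-0.003, 0, 0], "rotation": [0, 0, 0]},
  {"gripper": 0.5, "offset": [-0.003, 0, 0], "rotation": [0, 0, 0]},
  {"gripper": 0.5, "offset": [-0.003, 0, 0], "rotation": [0, 0, 0]},
  {"gripper": 0.5, "offset": [-0.003, 0, 0], "rotation": [0, 0, 0]},
  {"gripper": 0.5, "offset": [-0.003, 0, 0], "rotation": [0, 0, 0]},
  {"gripper": 0.5, "offset": [-0.003, 0, 0], "rotation": [0, 0, 0]},
  {"gripper": 0.5, "offset": [-0.003, 0, 0], "rotation": [0, 0, 0]},
  {"gripper": 0.5, "offset": [-0.003, 0, 0], "rotation": [0, 0, 0]},
  {"gripper": 0.5, "offset": [-0.003, 0, 0], "rotation": [0, 0, 0]},
  {"gripper": 0.5, "offset": [-0.003, 0, 0], "rotation": [0, 0, 0]},
  {"gripper": 0.5, "offset": [-0.003, 0, 0], "rotation": [0, 0, 0]},
  {"gripper": 0.5, "offset": [-0.003, 0, 0], "rotation": [0, 0, 0]},
  {"gripper": 0.5, "offset": [0, 0, 0], "rotation": [0, 0, 0]},
])

```text
clock: 17.05
position: [0.5858, 0.1369, 0.0254]
ee_rot: [0.819, 0.573, -0.0, 0.0]
ft_force: [0.2, 1.1, 0.7]
grip_width: 0.501
grasp_force: 0.0
```

Run:
```python
from h import *
look('c7')
im=cv2.imread("pics/c7_raw.png");c=max(blobs(im,(90,5,203),(130,60,255),(165,115,305,205),800,3),key=cv2.contourArea)
x=lane(ray("top",c[:,0,:],.042))[:,0].max();print(x);edges('c7',x-110,x-12)
o=manip.get_obs();M=R.from_quat(o["ee_rot"]).as_matrix();print("x axis",np.degrees(np.arctan2(M[1,0],M[0,0])))
# gaps lid edge to rail inner edge along cross lines, in mm at their own heights
h=cv2.cvtColor(im,cv2.COLOR_BGR2HSV)
for xl in (50,70,90,100):
    yy=np.arange(-80,80,.5);W=np.c_[O+xl/1000*u+yy[:,None]/1000*v]
    m=imaging.camera_model("top");K=m["camera_matrix"];T=m["world_to_cam"]
    def px(z):
        p=np.c_[W,np.full(len(W),z),np.ones(len(W))]@np.array(T).T;return np.c_[K[0,0]*p[:,0]/-p[:,2]+K[0,2],-K[1,1]*p[:,1]/-p[:,2]+K[1,2]].astype(np.float32)
    a=px(.02);s=cv2.remap(im,a[:,0:1],a[:,1:2],1)[:,0].astype(float);yel=s[:,1]-s[:,0]>45
    b=px(.042);t=cv2.remap(im,b[:,0:1],b[:,1:2],1)[:,0].astype(float);lid=(t[:,2]>190)&(t[:,0]>200)
    print(xl,"rail inner",yy[yel&(yy<0)].max(initial=-99),yy[yel&(yy>0)].min(initial=99),"lid",yy[lid].min(initial=99),yy[lid].max(initial=-99))
```

```text
tcp [0.5858 0.1369 0.0254] [[-68.4  -0.4]] F [0.2 1.1 0.7] clk 17.05
lid [[35.8 -0. ]] -109.63 [0.153 0.101]
112.10824869948712
far y at a,b [46.6 48.9]
near y at a,b [-48.4 -46.3]
lead x 99.99755939301727
x axis 69.99349203309013
50 rail inner -65.0 62.0 lid -45.5 47.5
70 rail inner -64.0 61.0 lid -46.5 46.0
90 rail inner -64.5 60.5 lid -46.0 46.0
100 rail inner -64.0 60.5 lid -46.5 48.0
```

Call:
jog_arm([
  {"gripper": 0.5, "offset": [-0.003, 0, 0], "rotation": [0, 0, 0]},
  {"gripper": 0.5, "offset": [-0.004, 0, 0], "rotation": [0, 0, 0]},
  {"gripper": 0.5, "offset": [-0.004, 0, 0], "rotation": [0, 0, 0]},
  {"gripper": 0.5, "offset": [-0.004, 0, 0], "rotation": [0, 0, 0]},
  {"gripper": 0.5, "offset": [-0.004, 0, 0], "rotation": [0, 0, 0]},
  {"gripper": 0.5, "offset": [-0.004, 0, 0], "rotation": [0, 0, 0]},
  {"gripper": 0.5, "offset": [-0.004, 0, 0], "rotation": [0, 0, 0]},
  {"gripper": 0.5, "offset": [-0.004, 0, 0], "rotation": [0, 0, 0]},
  {"gripper": 0.5, "offset": [-0.004, 0, 0], "rotation": [0, 0, 0]},
  {"gripper": 0.5, "offset": [-0.004, 0, 0], "rotation": [0, 0, 0]},
  {"gripper": 0.5, "offset": [-0.004, 0, 0], "rotation": [0, 0, 0]},
  {"gripper": 0.5, "offset": [-0.004, 0, 0], "rotation": [0, 0, 0]},
  {"gripper": 0.5, "offset": [-0.004, 0, 0], "rotation": [0, 0, 0]},
  {"gripper": 0.5, "offset": [-0.004, 0, 0], "rotation": [0, 0, 0]},
  {"gripper": 0.5, "offset": [-0.004, 0, 0], "rotation": [0, 0, 0]},
  {"gripper": 0.5, "offset": [-0.004, 0, 0], "rotation": [0, 0, 0]},
  {"gripper": 0.5, "offset": [-0.004, 0, 0], "rotation": [0, 0, 0]},
  {"gripper": 0.5, "offset": [-0.004, 0, 0], "rotation": [0, 0, 0]},
  {"gripper": 0.5, "offset": [-0.003, 0, 0], "rotation": [0, 0, 0]},
  {"gripper": 0.5, "offset": [-0.002, 0, 0], "rotation": [0, 0, 0]},
])

```text
clock: 19.1
position: [0.5599, 0.0659, 0.0254]
ee_rot: [0.819, 0.574, 0.0, -0.0]
ft_force: [0.6, 3.5, 2.8]
grip_width: 0.497
grasp_force: 1.9
```

Call:
jog_arm([
  {"gripper": 0.5, "offset": [-0.002, 0, 0], "rotation": [0, 0, 0]},
  {"gripper": 0.5, "offset": [-0.002, 0, 0], "rotation": [0, 0, 0]},
])

```text
clock: 19.3
position: [0.5586, 0.0625, 0.0253]
ee_rot: [0.819, 0.574, 0.0, -0.0]
ft_force: [1.0, 3.0, 3.5]
grip_width: 0.502
grasp_force: 2.0
```

Run:
```python
from h import *
look('c8')
im=cv2.imread("pics/c8_raw.png");c=max(blobs(im,(90,5,203),(130,60,255),(165,115,305,205),800,3),key=cv2.contourArea)
x=lane(ray("top",c[:,0,:],.042))[:,0].max();print(x);edges('c8',x-110,x-12)
```

```text
tcp [0.5586 0.0625 0.0253] [[10.7 -0.9]] F [1.  3.  3.5] clk 19.3
lid [[123.7   0.5]] -107.66 [0.136 0.104]
191.503633925132
far y at a,b [47.7 49.4]
near y at a,b [-48.4 -47.4]
lead x 178.02527595384967
```

Call:
jog_arm([
  {"gripper": 0.5, "offset": [-0.002, 0, 0], "rotation": [0, 0, 0]},
  {"gripper": 0.5, "offset": [-0.002, 0, 0], "rotation": [0, 0, 0]},
  {"gripper": 0.5, "offset": [-0.001, 0, 0], "rotation": [0, 0, 0]},
])

```text
clock: 19.65
position: [0.5569, 0.0576, 0.0254]
ee_rot: [0.819, 0.574, 0.0, -0.0]
ft_force: [1.3, 3.7, 3.0]
grip_width: 0.502
grasp_force: 2.1
```

Call:
jog_arm([
  {"gripper": 0.5, "offset": [-0.001, 0, 0], "rotation": [0, 0, 0]},
  {"gripper": 0.5, "offset": [-0.001, 0, 0], "rotation": [0, 0, 0]},
])

```text
clock: 19.85
position: [0.5563, 0.0559, 0.0253]
ee_rot: [0.819, 0.574, 0.0, -0.0]
ft_force: [1.6, 4.1, 2.8]
grip_width: 0.498
grasp_force: 2.2
```

Call:
jog_arm([
  {"gripper": 0.5, "offset": [-0.001, 0, 0], "rotation": [0, 0, 0]},
])

```text
clock: 19.95
position: [0.5559, 0.055, 0.0253]
ee_rot: [0.819, 0.574, 0.0, -0.0]
ft_force: [1.2, 4.5, 4.1]
grip_width: 0.497
grasp_force: 2.2
```

Call:
jog_arm([
  {"gripper": 0.5, "offset": [-0.001, 0, 0], "rotation": [0, 0, 0]},
  {"gripper": 0.5, "offset": [0, 0, 0], "rotation": [0, 0, 0]},
])

```text
clock: 20.15
position: [0.5558, 0.0546, 0.0254]
ee_rot: [0.819, 0.574, 0.001, -0.0]
ft_force: [2.9, 6.0, 1.6]
grip_width: 0.501
grasp_force: 3.2
```

Call:
jog_arm([
  {"gripper": 0.5, "offset": [-0.001, 0, 0], "rotation": [0, 0, 0]},
  {"gripper": 0.5, "offset": [0, 0, 0], "rotation": [0, 0, 0]},
])

```text
clock: 20.35
position: [0.5557, 0.0545, 0.0254]
ee_rot: [0.819, 0.574, 0.001, -0.0]
ft_force: [3.9, 8.5, 0.2]
grip_width: 0.496
grasp_force: 4.8
```

The force is rising while the tool stands still, so the box is on the buffers. Backing off.

Call:
jog_arm([
  {"gripper": 0.5, "offset": [0.004, 0, 0], "rotation": [0, 0, 0]},
  {"gripper": 0.5, "offset": [0.01, 0, 0], "rotation": [0, 0, 0]},
  {"gripper": 0.5, "offset": [0.02, 0, 0], "rotation": [0, 0, 0]},
  {"gripper": 0.5, "offset": [0.03, 0, 0], "rotation": [0, 0, 0]},
  {"gripper": 0.5, "offset": [0.03, 0, 0], "rotation": [0, 0, 0]},
  {"gripper": 0.5, "offset": [0.03, 0, -0.01], "rotation": [0, 0, 0]},
  {"gripper": 0.5, "offset": [0.03, 0, -0.03], "rotation": [0, 0, 0]},
  {"gripper": 0.5, "offset": [0.03, 0, -0.03], "rotation": [0, 0, 0]},
  {"gripper": 0.5, "offset": [0.03, 0, -0.03], "rotation": [0, 0, 0]},
  {"gripper": 0.5, "offset": [0, 0, 0], "rotation": [0, 0, 0]},
  {"gripper": 0.5, "offset": [0, 0, 0], "rotation": [0, 0, 0]},
])

```text
clock: 21.45
position: [0.6281, 0.256, 0.1251]
ee_rot: [0.818, 0.575, 0.0, 0.0]
ft_force: [0.0, -0.9, -0.5]
grip_width: 0.502
grasp_force: 0.0
```

Run:
```python
from h import *
look('c9')
im=cv2.imread("pics/c9_raw.png");c=max(blobs(im,(90,5,203),(130,60,255),(165,115,305,205),800,3),key=cv2.contourArea)
x=lane(ray("top",c[:,0,:],.042))[:,0].max();print(x);edges('c9',x-150,x-15)
```

```text
tcp [0.6281 0.256  0.1251] [[-194.8   -0.8]] F [ 0.  -0.9 -0.5] clk 21.45
lid [[114.4  -1.4]] -109.1 [0.165 0.103]
197.09291282204623
far y at a,b [47.  48.5]
near y at a,b [-45.6 -48.3]
lead x 181.24113406627893
```

View pics/c9.png

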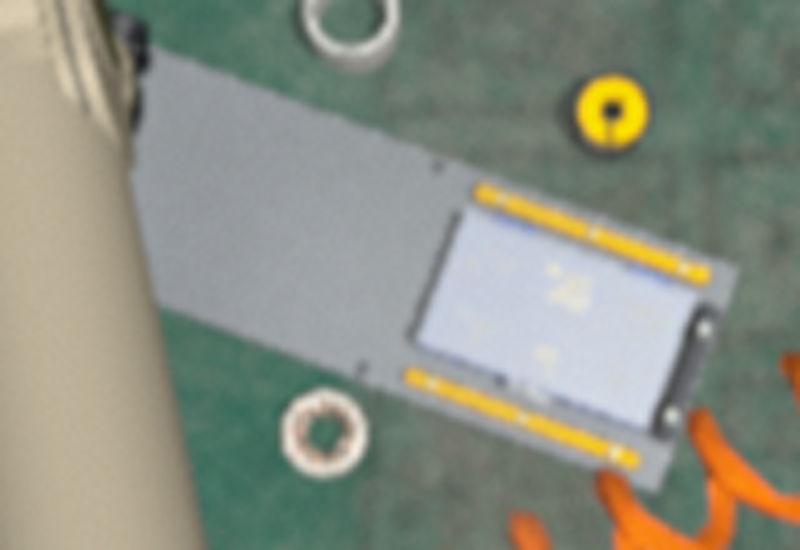

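The box sits against the stop (lead corners 700,290 and 655,430), square and central between the rails. The bystanders are unmoved and the gripper is clear.

```bash
python3 -c "
from workcell import workorder
print(workorder.hand_in())"
```

```text
the job is handed in; nothing more can be done
None
```

The job is handed in: the box was pushed up against the end-stop buffers (force rose there while the tool stood still), the last picture showed it square and clear of both rails with the loose parts unmoved and the gripper away, but `hand_in` gave no verdict.

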